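# Put the mixed-up reagent bottles back on their own risers

## Task

The analyser's sampling needles all stop at one height, so in its reagent tray the tallest bottle belongs on the lowest riser, the next tallest on the next riser, and so on up to the little dropper bottle on the highest, and then all four caps come level. Three bottles have been loaded on each other's risers and the dropper bottle still waits on the mat: use the empty riser or a free spot of the bench to change them round, and leave all four standing squarely in the middle of their own seats. Set the bottles down gently, tip none over, and leave the beaker and the timer where they are.

Things in the scene. Friction and masses are not known exactly. Their poses are not given: they have to be found in the camera images.
- bottle_large: the largest bottle: brown, shoulders and screw cap. Round, 62 mm across, 135 mm tall in all; cap 36 mm across and 22 mm high; below it the bottle widens to its full width. Origin: centre of its underside; z runs up its axis. Loose and closed, 0.03 to 0.35 kg; can be gripped by the cap from above.
- bottle_medium: the middle-sized bottle: white, shoulders and screw cap. Round, 58 mm across, 115 mm tall in all; cap 34 mm across and 20 mm high; below it the bottle widens to its full width. Origin: centre of its underside; z runs up its axis. Loose and closed, 0.03 to 0.35 kg; can be gripped by the cap from above.
- bottle_small: the small bottle: white, shoulders and screw cap, squatter and narrower than the middle-sized one. Round, 48 mm across, 95 mm tall in all; cap 30 mm across and 18 mm high; below it the bottle widens to its full width. Origin: centre of its underside; z runs up its axis. Loose and closed, 0.03 to 0.35 kg; can be gripped by the cap from above.
- bottle_dropper: the dropper bottle, the smallest of the four: brown, with a tall narrow cap; it starts on the grey bench mat (3 mm thick). Round, 33 mm across, 72 mm tall in all; cap 20 mm across and 24 mm high; below it the bottle widens to its full width. Origin: centre of its underside; z runs up its axis. Loose and closed, 0.03 to 0.35 kg; can be gripped by the cap from above.
- riser_low: the lowest riser, a plain shallow cup: a white plastic bottle stand 90 mm across, fixed in the aluminium tray. Its round seat, with a thin grey pad, lies 10 mm above its origin (centre of its underside, on the tray floor 5 mm above the bench) and is 80 mm across inside a rim 5 mm thick that stands 8 mm higher than the seat. z is up. The four risers stand two by two, 115 mm apart, in the square tray (250 x 250 mm, 16 mm lip), in any arrangement.
- riser_middle: the second lowest riser: a white plastic bottle stand 90 mm across, fixed in the aluminium tray. Its round seat, with a thin grey pad, lies 30 mm above its origin (centre of its underside, on the tray floor 5 mm above the bench) and is 80 mm across inside a rim 5 mm thick that stands 8 mm higher than the seat. z is up. The four risers stand two by two, 115 mm apart, in the square tray (250 x 250 mm, 16 mm lip), in any arrangement.
- riser_high: the second highest riser: a white plastic bottle stand 90 mm across, fixed in the aluminium tray. Its round seat, with a thin grey pad, lies 50 mm above its origin (centre of its underside, on the tray floor 5 mm above the bench) and is 80 mm across inside a rim 5 mm thick that stands 8 mm higher than the seat. z is up. The four risers stand two by two, 115 mm apart, in the square tray (250 x 250 mm, 16 mm lip), in any arrangement.
- riser_top: the highest riser, empty at the start: a white plastic bottle stand 90 mm across, fixed in the aluminium tray. Its round seat, with a thin grey pad, lies 73 mm above its origin (centre of its underside, on the tray floor 5 mm above the bench) and is 80 mm across inside a rim 5 mm thick that stands 8 mm higher than the seat. z is up. The four risers stand two by two, 115 mm apart, in the square tray (250 x 250 mm, 16 mm lip), in any arrangement.
- beaker: glass beaker, 58 mm across, 70 mm tall, on the grey bench mat; origin at the centre of its underside. A bystander: leave it where it is.
- timer: flat white bench timer, 64 x 68 x 18 mm, on the grey bench mat; origin at the centre of its underside. A bystander: leave it where it is.

How it is judged:
At the end, for the whole second after the job is handed in: Each bottle stands upright (within 0.08 rad) and at rest, down in the seat of its own riser (underside within 4 mm of the seat, axis within 15 mm of the riser's): large on low, medium on middle, small on high, dropper on top (horizontal distance between bottle_large and riser_low below 0.015 m and z of bottle_large in the frame of riser_low between 0.006 and 0.014 m and angle between each of bottle_large, bottle_medium, bottle_small, bottle_dropper's own z axis and vertical below 0.08 rad and linear speed of each of bottle_large, bottle_medium, bottle_small, bottle_dropper below 0.02 m/s and horizontal distance between bottle_medium and riser_middle below 0.015 m and z of bottle_medium in the frame of riser_middle between 0.026 and 0.034 m and horizontal distance between bottle_small and riser_high below 0.015 m and z of bottle_small in the frame of riser_high between 0.046 and 0.054 m and horizontal distance between bottle_dropper and riser_top below 0.015 m and z of bottle_dropper in the frame of riser_top between 0.069 and 0.077 m); the robot touches nothing.
It fails at once if a bottle is tipped over (angle between any of bottle_large, bottle_medium, bottle_small, bottle_dropper's own z axis and vertical above 0.6 rad).
It fails at once if the beaker or the timer is shifted by more than 30 mm or the beaker tipped over (distance of any of beaker, timer from where it was at the start of the episode above 0.03 m or angle between beaker's own z axis and vertical above 0.4 rad).
It fails at once if a bottle is dropped: it comes down on its own or the highest riser, or on the way up leaves it, faster than 0.6 m/s within 20 mm of the seat ((horizontal distance between bottle_large and riser_low below 0.03 m and z of bottle_large in the frame of riser_low below 0.03 m and linear speed of bottle_large above 0.6 m/s) or (horizontal distance between bottle_large and riser_top below 0.03 m and z of bottle_large in the frame of riser_top below 0.093 m and linear speed of bottle_large above 0.6 m/s) or (horizontal distance between bottle_medium and riser_middle below 0.03 m and z of bottle_medium in the frame of riser_middle below 0.05 m and linear speed of bottle_medium above 0.6 m/s) or (horizontal distance between bottle_medium and riser_top below 0.03 m and z of bottle_medium in the frame of riser_top below 0.093 m and linear speed of bottle_medium above 0.6 m/s) or (horizontal distance between bottle_small and riser_high below 0.03 m and z of bottle_small in the frame of riser_high below 0.07 m and linear speed of bottle_small above 0.6 m/s) or (horizontal distance between bottle_small and riser_top below 0.03 m and z of bottle_small in the frame of riser_top below 0.093 m and linear speed of bottle_small above 0.6 m/s) or (horizontal distance between bottle_dropper and riser_top below 0.03 m and z of bottle_dropper in the frame of riser_top below 0.093 m and linear speed of bottle_dropper above 0.6 m/s)).
It also fails if it takes over 120 s, if anything falls off the work surface, if the arm or the gripper's body presses on something with over 40 N, if the wrist force passes 120 N, or if a joint passes its speed limit or range.

## Robot

A 6-joint arm with a two-finger parallel gripper is mounted at the origin on a cart in front of the work surface, level with it; the furniture and walls round the work are solid. World frame = base frame: x ahead of the robot, y to its left, z up, the work surface at z = 0. Lengths are in m, angles in rad, forces in N, time in s.
With the tool pointing down it reaches from about 0.275 to 0.875 m from the base axis. Payload 12.5 kg.
Tool frame: the origin (TCP) lies midway between the tips of the shut fingers; the grasp point (between the pads) lies 19 mm behind it (env.grip_depth is the z of the grasp point in the tool frame, in m); z points along the fingers, y is the line along which they close (so a half turn about z gives the same grasp; the last joint's range is limited). The gripper opens to 85 mm and grips with 20 to 120 N. Pads are 22 mm wide; open, the fingers measure 114 mm over their backs; the gripper's body (76 mm by 85 mm) begins 54 mm behind the grasp point. The pads swing forward as they close: fully open they stand 13 mm farther back than shut.
Start: joints at [-0.085, 0.351, 1.652, -0, 1.139, -0.085], TCP at [0.55, 0, 0.231] pointing down, gripper open.
Joint ranges: [-2.75, 2.75], [-0.79, 2.1], [0.01, 2.65], [-1.57, 4.71], [0.07, 3.14], [-2.87, 2.87]. Speed limits (rad/s): [2.22, 2.22, 2.79, 3.14, 3.14, 3.14].

## Interface

Orientations are given as a rotation vector (axis times angle).
In Python, from workcell import env gives the robot as it stands.
- The arm moves only by the tool jog_arm, never from a script. Its arguments are lists of equal length, an entry for each row: "twist": the turn, a rotation vector about the tool's x, y, z in rad, a list of three; "linear": the shift along the tool's x, y, z in m, a list of three; "fingers": the finger opening in m, from 0 to 0.0854. In form: {"twist": [[rx, ry, rz], ...], "linear": [[tx, ty, tz], ...], "fingers": [fingers, ...]}. A call has 1 to 10 rows; each row is the pose to reach, as a shift and turn from the pose commanded when the call began, along the tool's axes at that moment; what a row does not reach only later rows make up. A row lasts 1/8 s, in which the tool goes at most 62.5 mm and 10.7 degrees, less where a joint would pass 70% of its speed; a pose out of reach is approached as far as the arm can. A call with a gripper value outside its range is refused whole. The fingers move at their own pace and stop on an object; "newtons" is the grip in N (left out, the last holds). Time passes only in rows, so rows that repeat a pose let the fingers close. It gives the time, the measured TCP pose, the force, the opening and the grip force at its end, in the units of the state.
- env.observe(): the state, without advancing time (a new reading comes with each control period).
- env.snapshot(name): name is "scene" or "side" or "wrist"; returns (picture, depth): 384x512x3 uint8, red, green, blue; 384x512 float32, m along the optical axis (not along the pixel's ray), 0 where there is no reading.
- env.camera_params(name): a dict with "vfov" (degrees; the focal length in pixels is half the picture's height over the tangent of half this angle, whatever the lens; pixels are square), "cx", "cy" (the principal point, pixels), "R" (3x3) and "t" (3): a world point X has camera coordinates R X + t; the wrist camera has in their place "hand_eye" (4x4, takes a point from camera to tool coordinates, whose origin is the TCP and whose axes are the flange's). Camera axes: x right, y down, z forward; pixel columns grow to the right and rows downward; lengths in m; the calibration is good to about 2 mm. A picture is of the moment at which its call begins: read the wrist's pose just before it. camera_params takes no time and is no camera call.
- env.close_job(): hands the job in; it is judged then, once.
Trained networks look in the newest picture that a camera, given by its name, has taken for a name from the list of things; names that differ only in an ending like _2 or _b are one class to them, and where a whole thing is asked for, a point or a joint stands for the part that bears it (a point fixed in the world has none). Each returns a list of dicts, best first, with "p" (0 to 1); they miss things now and then, are a little off and sometimes report something else, mostly with a low value. They report only what shows in the picture. A call takes as long as a camera call.
- env.silhouettes(name, camera): "mask" (384x512 bool, what is visible of it) and "position" ([column, row] in pixels, amid what is visible of it).
The state is a dict: "time": time; "joint_positions": joint angles; "qvel": joint speeds; "effort": joint torques, N m; "ee_pos": TCP position; "orientation": TCP orientation; "wrist_force": force on the tool from outside, world axes, zero at the start; "torque": the same for the moment, N m; "grip_width": opening from 0.0 (shut) to 1.0 (fully open); "grip_force": force on a finger pad.
Only numpy, scipy, OpenCV 4.12 (cv2) and the standard library are available. Lean on these libraries where they do the work, as an engineer would, in place of code of your own. Each camera call takes 0.05 s, during which the arm holds its last target. There are 200 camera calls.

## Working session

There is one attempt and no reset: what is moved stays moved. The work goes in short steps, Python scripts to look and compute and a tool call to move; the robot and the scene stay as the last step left them, time stands still between calls to the robot, and variables do not carry over. Pictures are saved under pics/ and viewed, at most 14 in all, crops included, and the job is handed in when it is done.

Besides the shell and the picture viewer there is one more tool, called after "Request:" in YAML: its name, and indented under it one key for each argument. jog_arm: Moves the arm, as the interface text tells. Its arguments: {"type":"object","properties":{"twist":{"type":"array","items":{"type":"array","items":{"type":"number"}}},"linear":{"type":"array","items":{"type":"array","items":{"type":"number"}}},"fingers":{"type":"array","items":{"type":"number"}},"newtons":{"type":"number"}},"required":["twist","linear","fingers"]}

```bash
mkdir -p pics; cat > h.py <<'E'
import numpy as np,cv2
from workcell import env
from scipy.spatial.transform import Rotation as Ro
def save(n,im): cv2.imwrite(n,cv2.cvtColor(im,cv2.COLOR_RGB2BGR))
def cloud(cam,st,D):
    p=env.camera_params(cam); f=192/np.tan(np.radians(p['vfov'])/2)
    v,u=np.mgrid[0:384,0:512]
    C=np.stack([(u-p['cx'])/f*D,(v-p['cy'])/f*D,D],-1)
    if 'R' in p: return (C-np.array(p['t']))@np.array(p['R'])
    H=np.array(p['hand_eye']); T=C@H[:3,:3].T+H[:3,3]
    return T@Ro.from_rotvec(st['orientation']).as_matrix().T+st['ee_pos']
E
python3 - <<'E'
from h import *
st=env.observe();print({k:np.round(v,3) for k,v in st.items()})
for c in ['scene','side','wrist']:
    im,D=env.snapshot(c);save(f'pics/{c}0.png',im);np.savez(f'{c}0.npz',im=im,D=D)
    print(c,{k:np.round(v,3).tolist() for k,v in env.camera_params(c).items()})
    P=cloud(c,st,D)
    if c=='wrist':continue
    for n in ['bottle_large','bottle_medium','bottle_small','bottle_dropper','riser_low','riser_middle','riser_high','riser_top','beaker','timer']:
        for r in env.silhouettes(n,c)[:2]:
            q=P[r['mask']&(D>0)]
            if len(q)<5: continue
            top=q[q[:,2]>np.percentile(q[:,2],98)-.006]
            print(n,round(r['p'],2),np.round(r['position']),len(q),'med',np.round(np.median(q,0),3),'top',np.round(((np.percentile(top,2,axis=0)+np.percentile(top,98,axis=0))/2),3))
E
```

```text
{'time': np.float64(0.0), 'joint_positions': array([-0.085,  0.351,  1.652,  0.   ,  1.139, -0.085]), 'qvel': array([-0.   , -0.   , -0.001, -0.001, -0.001, -0.   ]), 'effort': array([ 1.0000e-03, -5.0611e+01, -2.9141e+01,  0.0000e+00,  5.0000e-03,
        0.0000e+00]), 'ee_pos': array([0.55 , 0.   , 0.231]), 'orientation': array([-2.221e+00, -2.221e+00,  1.000e-03]), 'wrist_force': array([-0.176, -0.454, -0.399]), 'torque': array([-0.043,  0.014, -0.027]), 'grip_force': np.float64(0.0), 'grip_width': np.float64(0.997)}
scene {'vfov': 50.147, 'cx': 251.976, 'cy': 190.554, 'R': [[0.834, -0.551, -0.02], [-0.387, -0.559, -0.733], [0.392, 0.62, -0.68]], 't': [-0.448, 0.244, 1.109]}
bottle_large 0.89 [347. 247.] 1024 med [ 0.58  -0.379  0.119] top [ 0.593 -0.368  0.169]
bottle_medium 0.88 [318. 272.] 889 med [ 0.471 -0.401  0.13 ] top [ 0.484 -0.389  0.169]
bottle_small 0.67 [316. 234.] 494 med [ 0.571 -0.267  0.072] top [ 0.583 -0.256  0.108]
bottle_small 0.16 [185. 167.] 234 med [0.438 0.256 0.018] top [0.44  0.264 0.019]
bottle_dropper 0.42 [219. 166.] 164 med [0.52  0.19  0.036] top [
[... 1691 characters left out ...]
.035] top [ 0.598 -0.373  0.042]
riser_middle 0.38 [225. 167.] 200 med [0.443 0.253 0.019] top [0.441 0.262 0.02 ]
riser_high 0.93 [286. 314.] 1137 med [ 0.473 -0.409  0.05 ] top [ 0.485 -0.389  0.062]
riser_high 0.38 [338. 270.] 1660 med [ 0.587 -0.383  0.116] top [ 0.595 -0.366  0.168]
riser_top 0.74 [265. 261.] 1515 med [ 0.458 -0.28   0.078] top [ 0.467 -0.306  0.111]
beaker 0.64 [248. 146.] 280 med [0.531 0.305 0.054] top [0.535 0.323 0.072]
timer 0.65 [226. 166.] 247 med [0.439 0.252 0.018] top [0.44  0.264 0.02 ]
wrist {'vfov': 68.952, 'cx': 258.815, 'cy': 190.791, 'hand_eye': [[0.0, -0.958, -0.286, 0.073], [1.0, 0.0, 0.0, -0.001], [-0.0, -0.286, 0.958, -0.143], [0.0, 0.0, 0.0, 1.0]]}
```

View pics/scene0.png

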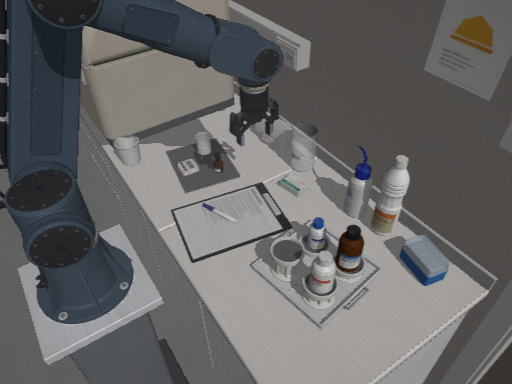

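View pics/side0.png

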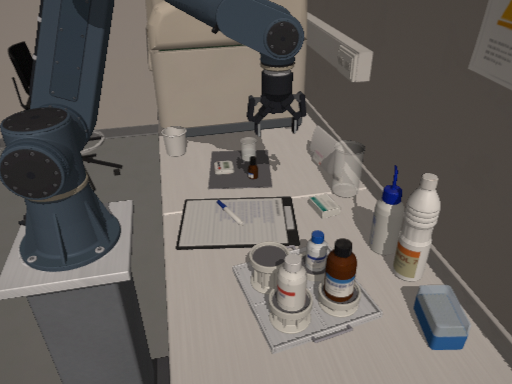

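The three loaded bottles stand in the tray: small on low, large on middle, medium on high, with the top riser empty at about (283,252) in the scene picture. The dropper is on the mat at (218,165) with the beaker at (204,144) behind it. All heights match the network fixes. Next I'll move above the tray for a wrist view.

Request:
jog_arm:
  twist:
    - [0,0,0]
    - [0,0,0]
    - [0,0,0]
    - [0,0,0]
    - [0,0,0]
    - [0,0,0]
    - [0,0,0]
    - [0,0,0]
    - [0,0,0]
    - [0,0,0]
  linear:
    - [0,0,-0.06]
    - [-0.05,-0.005,-0.09]
    - [-0.1,-0.01,-0.12]
    - [-0.15,-0.015,-0.12]
    - [-0.2,-0.02,-0.12]
    - [-0.25,-0.02,-0.12]
    - [-0.31,-0.02,-0.12]
    - [-0.31,-0.02,-0.12]
    - [-0.31,-0.02,-0.12]
    - [-0.31,-0.02,-0.12]
  fingers: [0.085,0.085,0.085,0.085,0.085,0.085,0.085,0.085,0.085,0.085]

```text
time: 2.4
ee_pos: [0.5302, -0.3089, 0.3515]
orientation: [2.22, 2.223, 0.0]
wrist_force: [-0.2, 0.8, -0.7]
grip_width: 0.996
grip_force: 0.0
```

```bash
cat > m.py <<'E'
from h import *
from scipy.optimize import least_squares
import sys
tag=sys.argv[1]
def circ(xy,r=None):
    # robust circle fit; r fixed if given
    c0=(xy.min(0)+xy.max(0))/2
    f=(lambda p:np.hypot(*(xy-p[:2]).T)-(r or p[2]))
    s=least_squares(f,[*c0]+([] if r else [.02]),loss='soft_l1',f_scale=.001).x
    return np.round(s,4)
st=env.observe(); im,D=env.snapshot('wrist'); save(f'pics/{tag}.png',im)
print('tcp',np.round(st['ee_pos'],4),np.round(st['orientation'],3),'t',st['time'],'tilt/F',np.round(st['wrist_force'],1))
P=cloud('wrist',st,D); np.savez(f'{tag}.npz',P=P,im=im,D=D)
tops={'bottle_large':18,'bottle_medium':17,'bottle_small':15,'bottle_dropper':10}
for n in list(tops)+['riser_low','riser_middle','riser_high','riser_top']:
    for r in env.silhouettes(n,'wrist')[:2]:
        if r['p']<.3: continue
        m=cv2.dilate(r['mask'].astype(np.uint8),np.ones((3,3)))>0
        q=P[m&(D>0)]
        if len(q)<30: continue
        z=np.percentile(q[:,2],97 if 'b' in n[:1] else 90); t=q[abs(q[:,2]-z)<.004]
        h=cv2.convexHull(t[:,:2].astype(np.float32))[:,0]
        (cx,cy),R=cv2.minEnclosingCircle(t[:,:2].astype(np.float32))
        print(n,round(r['p'],2),np.round(r['position']),'ztop',round(z,4),'mean',np.round(t[:,:2].mean(0),4),'minmax',np.round((t.min(0)+t.max(0))[:2]/2,4),'circ',np.round([cx,cy,R],4),len(t))
E
python3 m.py w1
```

```text
tcp [ 0.5302 -0.3089  0.3515] [2.22  2.223 0.   ] t 2.4 tilt/F [-0.2  0.8 -0.7]
bottle_large 0.88 [303. 196.] ztop 0.1706 mean [ 0.5948 -0.3619] minmax [ 0.595  -0.3624] circ [ 0.595  -0.3625  0.0173] 565
bottle_medium 0.97 [227. 215.] ztop 0.1709 mean [ 0.4855 -0.3836] minmax [ 0.4851 -0.3843] circ [ 0.4851 -0.3847  0.0168] 484
bottle_small 0.68 [296. 117.] ztop 0.111 mean [ 0.584  -0.2517] minmax [ 0.5842 -0.2518] circ [ 0.584  -0.2515  0.0141] 357
riser_low 0.64 [283. 106.] ztop 0.0243 mean [ 0.5814 -0.2488] minmax [ 0.5818 -0.2502] circ [ 0.5814 -0.2502  0.0449] 535
riser_high 0.67 [238. 183.] ztop 0.0637 mean [ 0.4899 -0.3643] minmax [ 0.4856 -0.376 ] circ [ 0.4855 -0.3813  0.0452] 393
riser_top 0.56 [216. 129.] ztop 0.086 mean [ 0.467  -0.2663] minmax [ 0.4678 -0.2675] circ [ 0.4679 -0.2677  0.045 ] 698
```

View pics/w1.png

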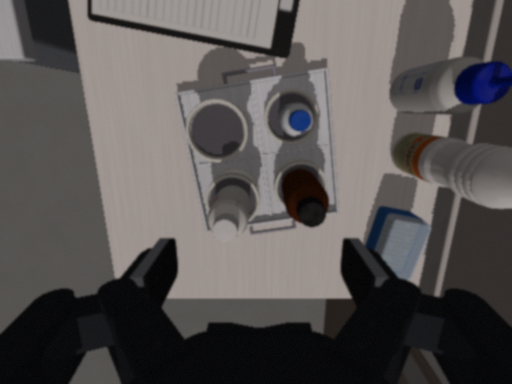

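Request:
jog_arm:
  twist:
    - [0,0,0]
    - [0,0,0]
    - [0,0,0]
    - [0,0,0]
    - [0,0,0]
    - [0,0,0]
    - [0,0,0]
    - [0,0,0]
    - [0,0,0]
    - [0,0,0]
  linear:
    - [0.03,0.03,0.02]
    - [0.0565,0.054,0.06]
    - [0.0565,0.054,0.11]
    - [0.0565,0.054,0.16]
    - [0.0565,0.054,0.2]
    - [0.0565,0.054,0.22]
    - [0.0565,0.054,0.24]
    - [0.0565,0.054,0.252]
    - [0.0565,0.054,0.259]
    - [0.0565,0.054,0.259]
  fingers: [0.085,0.085,0.085,0.085,0.085,0.085,0.085,0.085,0.085,0.085]
  newtons: 40

```text
time: 4.1
ee_pos: [0.5841, -0.2535, 0.0924]
orientation: [2.221, 2.221, 0.0]
wrist_force: [0.6, 0.4, 0.6]
grip_width: 0.997
grip_force: 0.0
```

```bash
python3 - <<'E'
from h import *
print(env.observe()['ee_pos'])
im,D=env.snapshot('wrist'); im2,_=env.snapshot('side')
save('pics/w2.png',np.vstack([im,cv2.resize(im2[180:330,220:420],(512,384))])[:600*2][::1,::1][0:768])
a=cv2.imread('pics/w2.png');cv2.imwrite('pics/w2.png',cv2.resize(a,(400,600)))
E
```

```text
[ 0.58410532 -0.25353747  0.0924306 ]
```

View pics/w2.png

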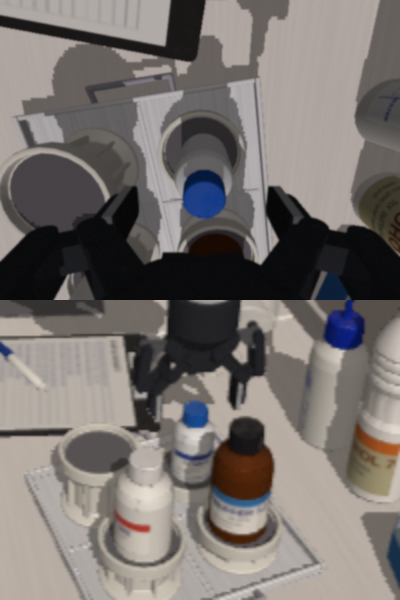

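Wrist view: the blue cap at (205,193) is centred between the fingers, and the side view shows the tips at cap height. I'll close.

Request:
jog_arm:
  twist:
    - [0,0,0]
    - [0,0,0]
    - [0,0,0]
    - [0,0,0]
    - [0,0,0]
    - [0,0,0]
    - [0,0,0]
    - [0,0,0]
    - [0,0,0]
    - [0,0,0]
  linear:
    - [0,0,0]
    - [0,0,0]
    - [0,0,0]
    - [0,0,0]
    - [0,0,0]
    - [0,0,0]
    - [0,0,0]
    - [0,0,0]
    - [0,0,0]
    - [0,0,0]
  fingers: [0.06,0.045,0.035,0.02,0.01,0,0,0,0,0]
  newtons: 40

```text
time: 5.45
ee_pos: [0.5842, -0.2536, 0.0926]
orientation: [2.221, 2.221, 0.0]
wrist_force: [-0.6, 0.5, 5.1]
grip_width: 0.328
grip_force: 39.6
```

Request:
jog_arm:
  twist:
    - [0,0,0]
    - [0,0,0]
    - [0,0,0]
    - [0,0,0]
    - [0,0,0]
    - [0,0,0]
    - [0,0,0]
    - [0,0,0]
    - [0,0,0]
    - [0,0,0]
  linear:
    - [0,0,-0.015]
    - [0,0,-0.035]
    - [0,0,-0.06]
    - [0,0,-0.085]
    - [-0.001,-0.01,-0.092]
    - [-0.005,-0.035,-0.092]
    - [-0.009,-0.065,-0.092]
    - [-0.013,-0.095,-0.092]
    - [-0.016,-0.116,-0.092]
    - [-0.016,-0.116,-0.092]
  fingers: [0,0,0,0,0,0,0,0,0,0]

```text
time: 6.7
ee_pos: [0.4665, -0.2695, 0.1843]
orientation: [-2.222, -2.219, 0.0]
wrist_force: [0.4, 0.4, -1.2]
grip_width: 0.33
grip_force: 39.8
```

```bash
python3 - <<'E'
from h import *
st=env.observe();print(st['ee_pos'],st['wrist_force'])
im,D=env.snapshot('wrist'); im2,_=env.snapshot('side')
a=np.vstack([im,cv2.resize(im2[180:330,220:420],(512,384))])
save('pics/w3.png',cv2.resize(a,(400,600)))
E
```

```text
[ 0.46647731 -0.26947731  0.18428873] [ 0.37048038  0.38405392 -1.24124898]
```

View pics/w3.png

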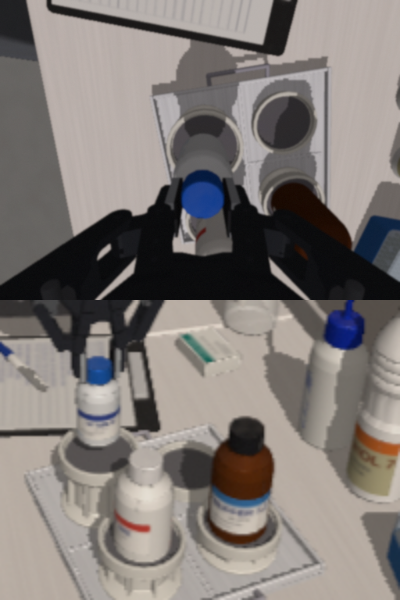

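The bottle hangs straight in the gripper over the top riser. I'll lower it.

Request:
jog_arm:
  twist:
    - [0,0,0]
    - [0,0,0]
    - [0,0,0]
    - [0,0,0]
    - [0,0,0]
    - [0,0,0]
    - [0,0,0]
    - [0,0,0]
    - [0,0,0]
    - [0,0,0]
  linear:
    - [0,0,0.008]
    - [0,0,0.016]
    - [0,0,0.022]
    - [0,0,0.025]
    - [0,0,0.027]
    - [0,0,0.028]
    - [0,0,0.0285]
    - [0,0,0.029]
    - [0,0,0.029]
    - [0,0,0.029]
  fingers: [0,0,0,0,0,0,0,0,0,0]

```text
time: 8.05
ee_pos: [0.4681, -0.2696, 0.1556]
orientation: [2.221, 2.221, 0.0]
wrist_force: [-0.8, 0.1, 3.4]
grip_width: 0.327
grip_force: 40.1
```

Request:
jog_arm:
  twist:
    - [0,0,0]
    - [0,0,0]
    - [0,0,0]
    - [0,0,0]
    - [0,0,0]
    - [0,0,0]
    - [0,0,0]
    - [0,0,0]
    - [0,0,0]
    - [0,0,0]
  linear:
    - [0,0,0]
    - [0,0,0]
    - [0,0,0]
    - [0,0,0]
    - [0,0,0]
    - [0,0,-0.02]
    - [0,0,-0.05]
    - [0,0,-0.1]
    - [0,0,-0.14]
    - [0,0,-0.14]
  fingers: [0.035,0.045,0.06,0.075,0.085,0.085,0.085,0.085,0.085,0.085]

```text
time: 9.3
ee_pos: [0.4689, -0.2701, 0.2983]
orientation: [2.217, 2.218, 0.002]
wrist_force: [-0.4, 0.1, -1.2]
grip_width: 0.998
grip_force: 0.0
```

```bash
python3 m.py w4
```

```text
tcp [ 0.4689 -0.2701  0.2983] [2.217e+00 2.218e+00 2.000e-03] t 9.3 tilt/F [-0.4  0.1 -1.2]
bottle_large 0.74 [350. 229.] ztop 0.3124 mean [ 0.5111 -0.2616] minmax [ 0.513  -0.2631] circ [ 0.5132 -0.2631  0.0057] 19
bottle_medium 0.87 [269. 256.] ztop 0.171 mean [ 0.4851 -0.3832] minmax [ 0.4851 -0.3843] circ [ 0.4851 -0.3846  0.0168] 588
bottle_small 0.72 [259. 169.] ztop 0.174 mean [ 0.4669 -0.2674] minmax [ 0.4672 -0.2679] circ [ 0.4668 -0.268   0.0144] 618
riser_low 0.59 [332. 142.] ztop 0.0231 mean [ 0.5818 -0.2486] minmax [ 0.5812 -0.25  ] circ [ 0.5811 -0.2497  0.045 ] 659
riser_low 0.41 [269. 216.] ztop 0.0639 mean [ 0.4835 -0.3645] minmax [ 0.485  -0.3734] circ [ 0.4852 -0.3809  0.0449] 481
riser_middle 0.92 [329. 203.] ztop 0.044 mean [ 0.5882 -0.3474] minmax [ 0.5984 -0.3608] circ [ 0.5988 -0.363   0.045 ] 457
riser_middle 0.5 [270. 256.] ztop 0.1702 mean [ 0.4851 -0.383 ] minmax [ 0.4851 -0.3843] circ [ 0.4851 -0.3846  0.0168] 597
riser_high 0.57 [267. 216.] ztop 0.0638 mean [ 0.4835 -0.3643] minmax [ 0.485  -0.3734] circ [ 0.4852 -0.3809  0.0449] 488
riser_top 0.74 [259. 144.] ztop 0.087 mean [ 0.468  -0.2639] minmax [ 0.4679 -0.2671] circ [ 0.4681 -0.2676  0.0451] 787
```

Request:
jog_arm:
  twist:
    - [0,0,0]
    - [0,0,0]
    - [0,0,0]
    - [0,0,0]
    - [0,0,0]
    - [0,0,0]
    - [0,0,0]
    - [0,0,0]
    - [0,0,0]
    - [0,0,0]
  linear:
    - [-0.03,0.04,0]
    - [-0.06,0.085,0]
    - [-0.095,0.127,0]
    - [-0.095,0.127,0.04]
    - [-0.095,0.127,0.08]
    - [-0.095,0.127,0.11]
    - [-0.095,0.127,0.13]
    - [-0.095,0.127,0.144]
    - [-0.095,0.127,0.144]
    - [-0.095,0.127,0.144]
  fingers: [0.085,0.085,0.085,0.085,0.085,0.085,0.085,0.085,0.085,0.085]

```text
time: 11.0
ee_pos: [0.5954, -0.3648, 0.1525]
orientation: [2.22, 2.22, 0.0]
wrist_force: [0.2, 0.2, -0.3]
grip_width: 0.995
grip_force: 0.0
```

Request:
jog_arm:
  twist:
    - [0,0,0]
    - [0,0,0]
    - [0,0,0]
    - [0,0,0]
    - [0,0,0]
    - [0,0,0]
    - [0,0,0]
    - [0,0,0]
    - [0,0,0]
  linear:
    - [0,0,0]
    - [0,0,0]
    - [0,0,0]
    - [0,0,0]
    - [0,0,0]
    - [0,0,0]
    - [0,0,0]
    - [0,0,0]
    - [0,0,0]
  fingers: [0.07,0.055,0.045,0.03,0.01,0,0,0,0]
  newtons: 50

```text
time: 12.12
ee_pos: [0.5953, -0.3646, 0.1517]
orientation: [2.221, 2.221, 0.0]
wrist_force: [0.8, -0.6, 5.4]
grip_width: 0.397
grip_force: 50.1
```

Request:
jog_arm:
  twist:
    - [0,0,0]
    - [0,0,0]
    - [0,0,0]
    - [0,0,0]
    - [0,0,0]
    - [0,0,0]
    - [0,0,0]
    - [0,0,0]
    - [0,0,0]
    - [0,0,0]
  linear:
    - [0,0,-0.008]
    - [0,0,-0.018]
    - [0,0,-0.03]
    - [0,0,-0.034]
    - [0.02,-0.002,-0.034]
    - [0.045,-0.005,-0.034]
    - [0.07,-0.009,-0.034]
    - [0.095,-0.012,-0.034]
    - [0.1125,-0.014,-0.034]
    - [0.1125,-0.014,-0.034]
  fingers: [0,0,0,0,0,0,0,0,0,0]

```text
time: 13.38
ee_pos: [0.5811, -0.2512, 0.1855]
orientation: [2.22, 2.223, -0.0]
wrist_force: [-0.5, -0.2, -2.2]
grip_width: 0.403
grip_force: 50.2
```

```bash
python3 - <<'E'
from h import *
st=env.observe();print(st['ee_pos'],st['wrist_force'])
im,D=env.snapshot('wrist'); im2,_=env.snapshot('side')
a=np.vstack([im,cv2.resize(im2[180:330,220:420],(512,384))])
save('pics/w5.png',cv2.resize(a,(400,600)))
E
```

```text
[ 0.58107233 -0.25123363  0.18549163] [-0.52983738 -0.19305028 -2.21535901]
```

View pics/w5.png

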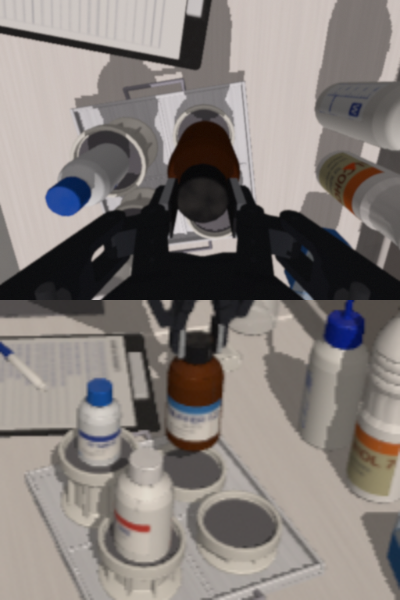

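The large bottle hangs upright over the low riser. I'll lower it.

Request:
jog_arm:
  twist:
    - [0,0,0]
    - [0,0,0]
    - [0,0,0]
    - [0,0,0]
    - [0,0,0]
    - [0,0,0]
    - [0,0,0]
    - [0,0,0]
    - [0,0,0]
    - [0,0,0]
  linear:
    - [0,0,0.015]
    - [0,0,0.03]
    - [0,0,0.04]
    - [0,0,0.046]
    - [0,0,0.05]
    - [0,0,0.0525]
    - [0,0,0.0535]
    - [0,0,0.0545]
    - [0,0,0.0545]
    - [0,0,0.0545]
  fingers: [0,0,0,0,0,0,0,0,0,0]

```text
time: 14.72
ee_pos: [0.5814, -0.2522, 0.1316]
orientation: [2.22, 2.22, 0.001]
wrist_force: [-0.5, 0.9, 5.9]
grip_width: 0.395
grip_force: 50.7
```

Request:
jog_arm:
  twist:
    - [0,0,0]
    - [0,0,0]
    - [0,0,0]
    - [0,0,0]
    - [0,0,0]
    - [0,0,0]
    - [0,0,0]
    - [0,0,0]
    - [0,0,0]
    - [0,0,0]
  linear:
    - [0,0,0]
    - [0,0,0]
    - [0,0,0]
    - [0,0,0]
    - [0,0,0]
    - [0,0,-0.02]
    - [0,0,-0.05]
    - [0,0,-0.1]
    - [0,0,-0.15]
    - [0,0,-0.15]
  fingers: [0.038,0.05,0.06,0.075,0.085,0.085,0.085,0.085,0.085,0.085]

```text
time: 15.98
ee_pos: [0.5823, -0.2526, 0.2851]
orientation: [2.216, 2.217, 0.003]
wrist_force: [-0.0, -1.2, -0.4]
grip_width: 0.994
grip_force: 0.0
```

Request:
jog_arm:
  twist:
    - [0,0,0]
    - [0,0,0]
    - [0,0,0]
    - [0,0,0]
    - [0,0,0]
  linear:
    - [-0.04,-0.03,0]
    - [-0.07,-0.06,0]
    - [-0.1,-0.09,0]
    - [-0.1,-0.096,0]
    - [-0.1,-0.096,0]
  fingers: [0.085,0.085,0.085,0.085,0.085]

```text
time: 16.6
ee_pos: [0.4849, -0.3516, 0.2802]
orientation: [-2.221, -2.22, -0.0]
wrist_force: [-0.0, -0.7, -0.5]
grip_width: 0.997
grip_force: 0.0
```

```bash
python3 m.py w6
```

```text
tcp [ 0.4849 -0.3516  0.2802] [-2.221 -2.22  -0.   ] t 16.6 tilt/F [-0.  -0.7 -0.5]
bottle_large 0.58 [348.  79.] ztop 0.1506 mean [ 0.5808 -0.2504] minmax [ 0.581  -0.2506] circ [ 0.5811 -0.2504  0.0175] 1211
bottle_medium 0.66 [259. 204.] ztop 0.171 mean [ 0.4853 -0.3836] minmax [ 0.485 -0.384] circ [ 0.4854 -0.3843  0.0166] 802
bottle_small 0.66 [259. 164.] ztop 0.0784 mean [ 0.4856 -0.3678] minmax [ 0.4852 -0.3675] circ [ 0.4852 -0.3704  0.0257] 8
bottle_small 0.59 [242.  92.] ztop 0.1739 mean [ 0.4677 -0.2679] minmax [ 0.4678 -0.2683] circ [ 0.4676 -0.2681  0.0143] 911
riser_low 0.55 [310.  90.] ztop 0.0244 mean [ 0.5621 -0.2526] minmax [ 0.5731 -0.2502] circ [ 0.5812 -0.2502  0.0449] 535
riser_middle 0.87 [340. 169.] ztop 0.0431 mean [ 0.5999 -0.3622] minmax [ 0.5987 -0.3633] circ [ 0.599  -0.3636  0.0452] 749
riser_high 0.73 [259. 165.] ztop 0.0638 mean [ 0.4854 -0.3633] minmax [ 0.4853 -0.3712] circ [ 0.4853 -0.3812  0.045 ] 568
riser_high 0.42 [306.  90.] ztop 0.0244 mean [ 0.562  -0.2527] minmax [ 0.5731 -0.2502] circ [ 0.5812 -0.2502  0.0449] 533
riser_top 0.93 [266.  96.] ztop 0.087 mean [ 0.4677 -0.2654] minmax [ 0.4675 -0.2678] circ [ 0.4678 -0.2678  0.045 ] 1080
```

Request:
jog_arm:
  twist:
    - [0,0,0]
    - [0,0,0]
    - [0,0,0]
    - [0,0,0]
    - [0,0,0]
    - [0,0,0]
    - [0,0,0]
  linear:
    - [-0.034,0,0.02]
    - [-0.034,0,0.05]
    - [-0.034,0,0.08]
    - [-0.034,0,0.11]
    - [-0.034,0,0.1285]
    - [-0.034,0,0.1285]
    - [-0.034,0,0.1285]
  fingers: [0.085,0.085,0.085,0.085,0.085,0.085,0.085]

```text
time: 17.92
ee_pos: [0.4855, -0.3864, 0.1535]
orientation: [2.22, 2.22, 0.0]
wrist_force: [0.4, -0.3, 0.1]
grip_width: 0.995
grip_force: 0.0
```

Request:
jog_arm:
  twist:
    - [0,0,0]
    - [0,0,0]
    - [0,0,0]
    - [0,0,0]
    - [0,0,0]
    - [0,0,0]
    - [0,0,0]
    - [0,0,0]
    - [0,0,0]
  linear:
    - [0,0,0]
    - [0,0,0]
    - [0,0,0]
    - [0,0,0]
    - [0,0,0]
    - [0,0,0]
    - [0,0,0]
    - [0,0,0]
    - [0,0,0]
  fingers: [0.07,0.055,0.045,0.03,0.01,0,0,0,0]
  newtons: 50

```text
time: 19.05
ee_pos: [0.4852, -0.3862, 0.1527]
orientation: [2.221, 2.221, 0.0]
wrist_force: [-0.1, 0.3, 5.5]
grip_width: 0.373
grip_force: 49.6
```

Request:
jog_arm:
  twist:
    - [0,0,0]
    - [0,0,0]
    - [0,0,0]
    - [0,0,0]
    - [0,0,0]
    - [0,0,0]
    - [0,0,0]
    - [0,0,0]
    - [0,0,0]
    - [0,0,0]
  linear:
    - [0,0,-0.008]
    - [0,0,-0.018]
    - [0,0,-0.026]
    - [0,0,-0.026]
    - [0.004,0.02,-0.026]
    - [0.009,0.048,-0.026]
    - [0.014,0.075,-0.026]
    - [0.018,0.098,-0.026]
    - [0.021,0.114,-0.026]
    - [0.021,0.114,-0.026]
  fingers: [0,0,0,0,0,0,0,0,0,0]

```text
time: 20.3
ee_pos: [0.5994, -0.3645, 0.1775]
orientation: [-2.22, -2.222, 0.0]
wrist_force: [-0.3, 0.2, -1.6]
grip_width: 0.375
grip_force: 50.1
```

Request:
jog_arm:
  twist:
    - [0,0,0]
    - [0,0,0]
    - [0,0,0]
    - [0,0,0]
    - [0,0,0]
    - [0,0,0]
    - [0,0,0]
    - [0,0,0]
    - [0,0,0]
    - [0,0,0]
  linear:
    - [0,0,0]
    - [0,0,0.012]
    - [0,0,0.024]
    - [0,0,0.034]
    - [0,0,0.04]
    - [0,0,0.043]
    - [0,0,0.0445]
    - [0,0,0.0455]
    - [0,0,0.0463]
    - [0,0,0.0463]
  fingers: [0,0,0,0,0,0,0,0,0,0]

```text
time: 21.55
ee_pos: [0.5993, -0.3652, 0.1328]
orientation: [2.221, 2.221, 0.0]
wrist_force: [-0.0, 0.3, 3.7]
grip_width: 0.375
grip_force: 50.6
```

Request:
jog_arm:
  twist:
    - [0,0,0]
    - [0,0,0]
    - [0,0,0]
    - [0,0,0]
    - [0,0,0]
    - [0,0,0]
    - [0,0,0]
    - [0,0,0]
    - [0,0,0]
    - [0,0,0]
  linear:
    - [0,0,0]
    - [0,0,0]
    - [0,0,0]
    - [0,0,0]
    - [0,0,0]
    - [0,0,-0.02]
    - [0,0,-0.05]
    - [0,0,-0.1]
    - [0,0,-0.15]
    - [0,0,-0.15]
  fingers: [0.036,0.048,0.06,0.075,0.085,0.085,0.085,0.085,0.085,0.085]

```text
time: 22.8
ee_pos: [0.6002, -0.3658, 0.2885]
orientation: [2.215, 2.215, 0.002]
wrist_force: [-0.8, 0.4, 0.4]
grip_width: 0.993
grip_force: 0.0
```

Request:
jog_arm:
  twist:
    - [0,0,0]
    - [0,0,0]
    - [0,0,0]
    - [0,0,0]
    - [0,0,0]
    - [0,0,0]
    - [0,0,0]
    - [0,0,0]
    - [0,0,0]
  linear:
    - [0.03,-0.04,0]
    - [0.06,-0.08,0]
    - [0.095,-0.131,0]
    - [0.095,-0.131,0.03]
    - [0.095,-0.131,0.07]
    - [0.095,-0.131,0.105]
    - [0.095,-0.131,0.1245]
    - [0.095,-0.131,0.1245]
    - [0.095,-0.131,0.1245]
  fingers: [0.085,0.085,0.085,0.085,0.085,0.085,0.085,0.085,0.085]

```text
time: 23.92
ee_pos: [0.4683, -0.2702, 0.1585]
orientation: [2.221, 2.221, 0.0]
wrist_force: [0.1, -0.6, 1.5]
grip_width: 0.997
grip_force: 0.0
```

Request:
jog_arm:
  twist:
    - [0,0,0]
    - [0,0,0]
    - [0,0,0]
    - [0,0,0]
    - [0,0,0]
    - [0,0,0]
    - [0,0,0]
    - [0,0,0]
    - [0,0,0]
  linear:
    - [0,0,0]
    - [0,0,0]
    - [0,0,0]
    - [0,0,0]
    - [0,0,0]
    - [0,0,0]
    - [0,0,0]
    - [0,0,0]
    - [0,0,0]
  fingers: [0.07,0.055,0.045,0.03,0.01,0,0,0,0]
  newtons: 40

```text
time: 25.05
ee_pos: [0.4682, -0.2701, 0.1578]
orientation: [2.221, 2.221, 0.0]
wrist_force: [-0.6, 0.3, 5.8]
grip_width: 0.328
grip_force: 39.5
```

Request:
jog_arm:
  twist:
    - [0,0,0]
    - [0,0,0]
    - [0,0,0]
    - [0,0,0]
    - [0,0,0]
    - [0,0,0]
    - [0,0,0]
    - [0,0,0]
    - [0,0,0]
    - [0,0,0]
  linear:
    - [0,0,-0.008]
    - [0,0,-0.018]
    - [0,0,-0.024]
    - [0,0,-0.024]
    - [-0.02,0.003,-0.024]
    - [-0.046,0.007,-0.024]
    - [-0.074,0.011,-0.024]
    - [-0.097,0.015,-0.024]
    - [-0.113,0.017,-0.024]
    - [-0.113,0.017,-0.024]
  fingers: [0,0,0,0,0,0,0,0,0,0]

```text
time: 26.3
ee_pos: [0.4847, -0.3839, 0.181]
orientation: [-2.222, -2.22, 0.0]
wrist_force: [0.5, 0.5, -1.2]
grip_width: 0.324
grip_force: 39.7
```

Request:
jog_arm:
  twist:
    - [0,0,0]
    - [0,0,0]
    - [0,0,0]
    - [0,0,0]
    - [0,0,0]
    - [0,0,0]
    - [0,0,0]
    - [0,0,0]
    - [0,0,0]
    - [0,0,0]
  linear:
    - [0,0,0]
    - [0,0,0.012]
    - [0,0,0.024]
    - [0,0,0.034]
    - [0,0,0.041]
    - [0,0,0.044]
    - [0,0,0.0455]
    - [0,0,0.0465]
    - [0,0,0.0473]
    - [0,0,0.0473]
  fingers: [0,0,0,0,0,0,0,0,0,0]

```text
time: 27.55
ee_pos: [0.4852, -0.3832, 0.1348]
orientation: [2.221, 2.221, -0.0]
wrist_force: [-0.9, 1.5, 5.6]
grip_width: 0.327
grip_force: 40.2
```

Request:
jog_arm:
  twist:
    - [0,0,0]
    - [0,0,0]
    - [0,0,0]
    - [0,0,0]
    - [0,0,0]
    - [0,0,0]
    - [0,0,0]
    - [0,0,0]
    - [0,0,0]
    - [0,0,0]
  linear:
    - [0,0,0]
    - [0,0,0]
    - [0,0,0]
    - [0,0,0]
    - [0,0,0]
    - [0,0,-0.02]
    - [0,0,-0.05]
    - [0,0,-0.1]
    - [0,0,-0.15]
    - [0,0,-0.17]
  fingers: [0.032,0.045,0.06,0.075,0.085,0.085,0.085,0.085,0.085,0.085]

```text
time: 28.8
ee_pos: [0.4855, -0.3834, 0.3076]
orientation: [2.218, 2.218, 0.0]
wrist_force: [0.7, 0.5, -1.5]
grip_width: 0.996
grip_force: 0.0
```

Request:
jog_arm:
  twist:
    - [0,0,0]
    - [0,0,0]
    - [0,0,0]
    - [0,0,0]
  linear:
    - [0.04,0.025,-0.03]
    - [0.073,0.045,-0.046]
    - [0.073,0.045,-0.046]
    - [0.073,0.045,-0.046]
  fingers: [0.085,0.085,0.085,0.085]

```text
time: 29.3
ee_pos: [0.5296, -0.3102, 0.3497]
orientation: [-2.221, -2.221, 0.001]
wrist_force: [0.4, -0.1, -1.0]
grip_width: 0.995
grip_force: 0.0
```

```bash
python3 m.py w7
```

```text
tcp [ 0.5296 -0.3102  0.3497] [-2.221e+00 -2.221e+00  1.000e-03] t 29.3 tilt/F [ 0.4 -0.1 -1. ]
bottle_large 0.94 [301. 115.] ztop 0.1507 mean [ 0.5812 -0.2503] minmax [ 0.5813 -0.251 ] circ [ 0.5812 -0.2505  0.0174] 662
bottle_large 0.43 [218. 129.] ztop 0.087 mean [ 0.4675 -0.2659] minmax [ 0.4675 -0.2671] circ [ 0.4679 -0.2676  0.0449] 677
bottle_medium 0.7 [307. 195.] ztop 0.151 mean [ 0.599  -0.3631] minmax [ 0.5994 -0.3636] circ [ 0.5993 -0.3636  0.0165] 458
bottle_small 0.75 [229. 205.] ztop 0.1508 mean [ 0.4843 -0.3801] minmax [ 0.4843 -0.3804] circ [ 0.4841 -0.3811  0.0143] 343
riser_low 0.6 [274. 109.] ztop 0.0476 mean [ 0.5565 -0.2366] minmax [ 0.5577 -0.2371] circ [ 0.5577 -0.2371  0.0125] 5
riser_middle 0.56 [291. 171.] ztop 0.0448 mean [ 0.5908 -0.3483] minmax [ 0.599  -0.3613] circ [ 0.5989 -0.3633  0.0447] 366
riser_high 0.69 [238. 182.] ztop 0.0641 mean [ 0.4886 -0.3701] minmax [ 0.4849 -0.3803] circ [ 0.4854 -0.3808  0.0448] 455
riser_top 0.82 [218. 125.] ztop 0.0861 mean [ 0.467 -0.266] minmax [ 0.4675 -0.2671] circ [ 0.4679 -0.2676  0.0449] 696
```

Request:
jog_arm:
  twist:
    - [0,0,0]
    - [0,0,0]
    - [0,0,0]
    - [0,0,0]
    - [0,0,0]
    - [0,0,0]
    - [0,0,0]
    - [0,0,0]
    - [0,0,0]
    - [0,0,0]
  linear:
    - [0.05,0,0]
    - [0.11,0,0]
    - [0.17,0,0]
    - [0.23,0,0]
    - [0.29,0,0]
    - [0.35,0,0]
    - [0.41,0,0]
    - [0.47,0,0]
    - [0.52,-0.004,0.04]
    - [0.53,-0.004,0.07]
  fingers: [0.085,0.085,0.085,0.085,0.085,0.085,0.085,0.085,0.06,0.06]

```text
time: 31.0
ee_pos: [0.5252, 0.2226, 0.2789]
orientation: [-2.218, -2.224, 0.0]
wrist_force: [0.5, -0.1, 0.3]
grip_width: 0.699
grip_force: 0.0
```

Request:
jog_arm:
  twist:
    - [0,0,0]
    - [0,0,0]
    - [0,0,0]
  linear:
    - [0,0,0]
    - [0,0,0]
    - [0,0,0]
  fingers: [0.06,0.06,0.06]

```text
time: 31.38
ee_pos: [0.5267, 0.2194, 0.2818]
orientation: [2.222, 2.219, 0.003]
wrist_force: [0.0, -0.2, -0.3]
grip_width: 0.702
grip_force: 0.0
```

```bash
python3 m.py w8
```

```text
tcp [0.5267 0.2194 0.2818] [2.222 2.219 0.003] t 31.375 tilt/F [ 0.  -0.2 -0.3]
bottle_dropper 0.8 [260. 174.] ztop 0.0757 mean [0.526  0.2026] minmax [0.5265 0.2028] circ [0.5261 0.2025 0.0099] 169
```

View pics/w8.png

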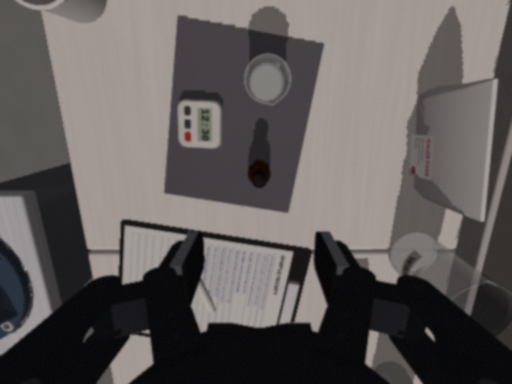

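The dropper's cap is at (260,173), the beaker at (268,80) and the timer at (200,123). Both bystanders are clear of the gripper.

Request:
jog_arm:
  twist:
    - [0,0,0]
    - [0,0,0]
    - [0,0,0]
    - [0,0,0]
    - [0,0,0]
    - [0,0,0]
    - [0,0,0]
    - [0,0,0]
    - [0,0,0]
  linear:
    - [-0.0195,0,0.03]
    - [-0.0195,0,0.08]
    - [-0.0195,0,0.13]
    - [-0.0195,0,0.17]
    - [-0.0195,0,0.2]
    - [-0.0195,0,0.217]
    - [-0.0195,0,0.226]
    - [-0.0195,0,0.226]
    - [-0.0195,0,0.226]
  fingers: [0.06,0.06,0.06,0.06,0.06,0.06,0.06,0.06,0.06]

```text
time: 32.95
ee_pos: [0.5266, 0.2007, 0.0552]
orientation: [2.221, 2.221, 0.002]
wrist_force: [-0.9, 0.9, 0.4]
grip_width: 0.699
grip_force: 0.0
```

Request:
jog_arm:
  twist:
    - [0,0,0]
    - [0,0,0]
    - [0,0,0]
    - [0,0,0]
    - [0,0,0]
    - [0,0,0]
    - [0,0,0]
    - [0,0,0]
  linear:
    - [0,0,0]
    - [0,0,0]
    - [0,0,0]
    - [0,0,0]
    - [0,0,0]
    - [0,0,0]
    - [0,0,0]
    - [0,0,0]
  fingers: [0.045,0.035,0.025,0.01,0,0,0,0]
  newtons: 40

```text
time: 33.95
ee_pos: [0.5261, 0.2006, 0.0544]
orientation: [2.221, 2.221, 0.0]
wrist_force: [0.2, -0.4, 5.0]
grip_width: 0.216
grip_force: 39.1
```

Request:
jog_arm:
  twist:
    - [0,0,0]
    - [0,0,0]
    - [0,0,0]
    - [0,0,0]
    - [0,0,0]
    - [0,0,0]
    - [0,0,0]
    - [0,0,0]
  linear:
    - [0,0,-0.01]
    - [0,0,-0.03]
    - [0,0,-0.07]
    - [0,0,-0.12]
    - [0,0,-0.17]
    - [0,0,-0.22]
    - [0,0,-0.22]
    - [0,0,-0.22]
  fingers: [0,0,0,0,0,0,0,0]

```text
time: 34.95
ee_pos: [0.5255, 0.2004, 0.2735]
orientation: [-2.221, -2.221, 0.002]
wrist_force: [0.5, 0.5, -0.3]
grip_width: 0.223
grip_force: 39.2
```

Request:
jog_arm:
  twist:
    - [0,0,0]
    - [0,0,0]
    - [0,0,0]
    - [0,0,0]
    - [0,0,0]
    - [0,0,0]
    - [0,0,0]
    - [0,0,0]
    - [0,0,0]
    - [0,0,0]
  linear:
    - [-0.03,-0.004,0]
    - [-0.08,-0.01,0]
    - [-0.135,-0.017,0]
    - [-0.195,-0.024,0]
    - [-0.255,-0.031,0]
    - [-0.315,-0.039,0]
    - [-0.37,-0.046,0]
    - [-0.42,-0.052,0]
    - [-0.455,-0.056,0]
    - [-0.47,-0.058,0]
  fingers: [0,0,0,0,0,0,0,0,0,0]

```text
time: 36.2
ee_pos: [0.4671, -0.2706, 0.2725]
orientation: [-2.221, -2.217, 0.001]
wrist_force: [0.4, 0.7, -0.6]
grip_width: 0.218
grip_force: 39.2
```

Request:
jog_arm:
  twist:
    - [0,0,0]
    - [0,0,0]
    - [0,0,0]
    - [0,0,0]
    - [0,0,0]
    - [0,0,0]
  linear:
    - [0,0,0]
    - [0,0,0.03]
    - [0,0,0.07]
    - [0,0,0.1]
    - [0,0,0.115]
    - [0,0,0.115]
  fingers: [0,0,0,0,0,0]

```text
time: 36.95
ee_pos: [0.468, -0.2686, 0.1588]
orientation: [-2.219, -2.221, 0.0]
wrist_force: [0.8, -0.0, -0.5]
grip_width: 0.217
grip_force: 39.2
```

```bash
python3 - <<'E'
from h import *
st=env.observe();print(st['ee_pos'],st['wrist_force'])
im,D=env.snapshot('wrist'); im2,_=env.snapshot('side')
a=np.vstack([im,cv2.resize(im2[180:330,220:420],(512,384))])
save('pics/w9.png',cv2.resize(a,(400,600)))
E
```

```text
[ 0.46796322 -0.26858446  0.15877984] [ 0.75570989 -0.02740506 -0.52221918]
```

View pics/w9.png

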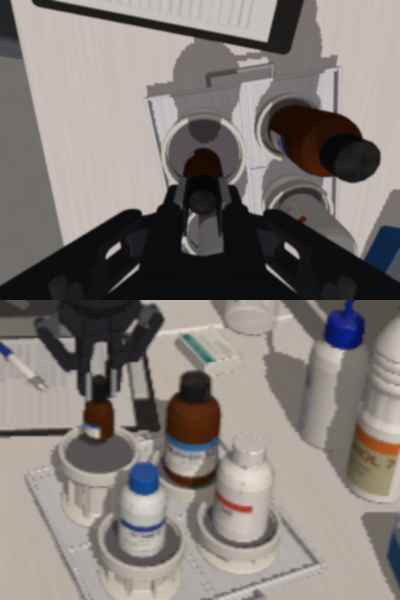

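The dropper hangs upright over the top riser. I'll lower it and release.

Request:
jog_arm:
  twist:
    - [0,0,0]
    - [0,0,0]
    - [0,0,0]
    - [0,0,0]
    - [0,0,0]
    - [0,0,0]
    - [0,0,0]
    - [0,0,0]
    - [0,0,0]
    - [0,0,0]
  linear:
    - [0,0,0.008]
    - [0,0,0.016]
    - [0,0,0.022]
    - [0,0,0.026]
    - [0,0,0.028]
    - [0,0,0.029]
    - [0,0,0.0298]
    - [0,0,0.0305]
    - [0,0,0.0305]
    - [0,0,0.0305]
  fingers: [0,0,0,0,0,0,0,0,0,0]

```text
time: 38.3
ee_pos: [0.4682, -0.2697, 0.1293]
orientation: [2.221, 2.221, 0.0]
wrist_force: [-0.8, 0.8, 5.5]
grip_width: 0.215
grip_force: 39.8
```

Request:
jog_arm:
  twist:
    - [0,0,0]
    - [0,0,0]
    - [0,0,0]
    - [0,0,0]
    - [0,0,0]
    - [0,0,0]
    - [0,0,0]
    - [0,0,0]
    - [0,0,0]
    - [0,0,0]
  linear:
    - [0,0,0]
    - [0,0,0]
    - [0,0,0]
    - [0,0,0]
    - [0,0,0]
    - [0,0,-0.02]
    - [0,0,-0.05]
    - [0,0,-0.1]
    - [0,0,-0.15]
    - [0,0,-0.17]
  fingers: [0.022,0.035,0.05,0.06,0.06,0.06,0.06,0.06,0.06,0.06]

```text
time: 39.55
ee_pos: [0.4685, -0.2699, 0.3018]
orientation: [2.219, 2.219, 0.001]
wrist_force: [0.4, -0.6, 0.1]
grip_width: 0.7
grip_force: 0.0
```

Request:
jog_arm:
  twist:
    - [0,0,0]
    - [0,0,0]
    - [0,0,0]
    - [0,0,0]
    - [0,0,0]
  linear:
    - [-0.02,0.03,-0.02]
    - [-0.04,0.06,-0.05]
    - [-0.04,0.06,-0.05]
    - [-0.04,0.06,-0.05]
    - [-0.04,0.06,-0.05]
  fingers: [0.06,0.06,0.06,0.06,0.06]

```text
time: 40.17
ee_pos: [0.5272, -0.3089, 0.3479]
orientation: [-2.22, -2.22, 0.001]
wrist_force: [-0.2, -0.1, 0.5]
grip_width: 0.698
grip_force: 0.0
```

```bash
python3 m.py w10; python3 - <<'E'
from h import *
im2,_=env.snapshot('side');save('pics/s10.png',im2)
E
```

```text
tcp [ 0.5272 -0.3089  0.3479] [-2.22e+00 -2.22e+00  1.00e-03] t 40.175 tilt/F [-0.2 -0.1  0.5]
bottle_large 0.79 [299. 117.] ztop 0.1508 mean [ 0.5811 -0.2502] minmax [ 0.5814 -0.2505] circ [ 0.5814 -0.2505  0.0173] 674
bottle_medium 0.85 [304. 196.] ztop 0.151 mean [ 0.5989 -0.3629] minmax [ 0.5991 -0.3631] circ [ 0.5992 -0.3635  0.0164] 461
bottle_medium 0.43 [225. 124.] ztop 0.111 mean [ 0.4717 -0.2685] minmax [ 0.4696 -0.2685] circ [ 0.4683 -0.2683  0.0164] 34
bottle_small 0.72 [231. 207.] ztop 0.1509 mean [ 0.4856 -0.3804] minmax [ 0.4853 -0.3807] circ [ 0.4857 -0.3808  0.0142] 339
bottle_small 0.48 [310. 198.] ztop 0.151 mean [ 0.5989 -0.3629] minmax [ 0.5991 -0.3631] circ [ 0.5992 -0.3635  0.0164] 461
bottle_dropper 0.9 [219. 131.] ztop 0.1507 mean [ 0.4682 -0.2676] minmax [ 0.4682 -0.2679] circ [ 0.4682 -0.2677  0.0096] 203
riser_low 0.82 [278. 106.] ztop 0.0502 mean [ 0.5565 -0.246 ] minmax [ 0.5577 -0.2482] circ [ 0.561  -0.2482  0.0223] 8
riser_middle 0.83 [295. 173.] ztop 0.0443 mean [ 0.5912 -0.348 ] minmax [ 0.5987 -0.3609] circ [ 0.5987 -0.3632  0.0447] 373
riser_high 0.84 [239. 186.] ztop 0.0639 mean [ 0.4884 -0.3703] minmax [ 0.4855 -0.3805] circ [ 0.4856 -0.3811  0.0449] 441
riser_top 0.85 [228. 121.] ztop 0.0865 mean [ 0.4678 -0.2658] minmax [ 0.4678 -0.2677] circ [ 0.468  -0.2677  0.045 ] 705
```

View pics/s10.png

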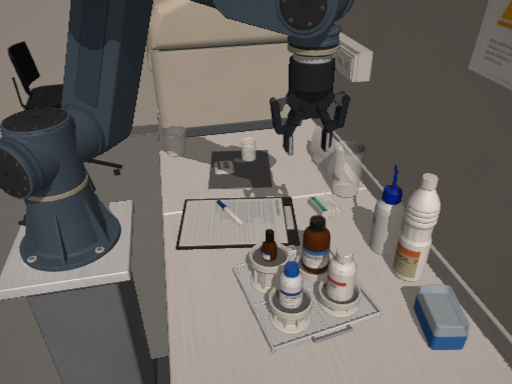

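All four caps are level at 0.151 m, centred and upright: dropper at (269,250), large at (316,245), small at (291,290) and medium at (341,275) in the side picture. The beaker and timer have not moved, and the gripper is clear.

```bash
python3 -c "
from workcell import env
print(env.close_job())"
```

```text
the job is handed in; nothing more can be done
None
```

The job is handed in, verdict not shown; by the last wrist measurement all four bottles stood centred on their own risers with caps level at about 151 mm, and the beaker and timer were untouched.

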